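# Take the tube carrier off the barbed drip hook

## Robot

A 6-joint arm with a two-finger parallel gripper is mounted at the origin on the work surface. World frame = base frame: x ahead of the robot, y to its left, z up, the work surface at z = 0. Lengths are in m, angles in rad, forces in N, time in s.
With the tool pointing down it reaches from about 0.375 to 0.975 m from the base axis. Payload 3.8 kg.
Tool frame: the origin (TCP) lies between the finger pads; the fingertips stand 14 mm ahead of it and the grasp point (between the pads) lies 5 mm behind it (tips_ahead is the distance from the TCP to the fingertips, in m); x points along the fingers, y is the direction in which the jaws open and shut, and the axes are right-handed (so a half turn about x gives the same grasp; the last joint's range is limited). The gripper opens to 85 mm and grips with 20 to 120 N. Pads are 22 mm wide; open, the fingers measure 114 mm over their backs; the gripper's body (76 mm by 85 mm) begins 54 mm behind the grasp point. The pads swing forward as they close: fully open they stand 13 mm farther back than shut.
Start: joints at [-1.342, 0.264, 1.604, -0, 1.274, -0.037], TCP at [0.177, -0.651, 0.245] pointing down, gripper open.
Joint ranges: [-2.63, 2.63], [-0.94, 2.18], [0.31, 2.57], [-1.31, 4.45], [0, 2.66], [-2.55, 2.55]. Speed limits (rad/s): [2.57, 2.57, 3.14, 3.14, 3.14, 3.14].

## Interface

Orientations are given as a rotation vector (axis times angle).
In Python, from workcell import read_state, read_camera, camera_params, finish_job, spot_in, tips_ahead gives the robot as it stands.
- The arm moves only by the tool apply_moves, never from a script. Its argument "commands" is a list of rows, each a list of 7 numbers: the closure, from 0 (fully open) to 1 (shut), then the shift along the tool's x, y, z in mm, then the turn, a rotation vector about the tool's x, y, z in degrees. A call has 1 to 8 rows; each row is the pose to reach, as a shift and turn from the pose commanded when the call began, along the tool's axes at that moment; what a row does not reach only later rows make up. A row lasts 1/8 s, in which the tool goes at most 62.5 mm and 10.7 degrees, less where a joint would pass 70% of its speed; a pose out of reach is approached as far as the arm can. A call with a gripper value outside its range is refused whole. The fingers move at their own pace and stop on an object; "force" is the grip in N (left out, the last holds). Time passes only in rows, so rows that repeat a pose let the fingers close. It gives the time, the measured TCP pose, the force and the opening at its end, in the units of the state.
- read_state(): the state, without advancing time (a new reading comes with each control period).
- read_camera(name): name is "scene" or "top"; returns (picture, depth): 384x512x3 uint8, red, green, blue; 384x512 float32, m along the optical axis (not along the pixel's ray), 0 where there is no reading.
- camera_params(name): a dict with "fx", "fy", "cx", "cy" (pixels), "k1" (the pictures are not rectified: a ray, as slopes to the right and down, at radius r is drawn at 1 + k1 r^2 times it, then the intrinsics apply), "camera_from_world" (4x4, takes a point from world to camera coordinates). Camera axes: x right, y down, z forward; pixel columns grow to the right and rows downward; lengths in m; the calibration is good to about 2 mm. A picture is of the moment at which its call begins. camera_params takes no time and is no camera call.
- finish_job(): hands the job in, once; it reports no verdict.
Trained networks look in the newest picture that a camera, given by its name, has taken for a name from the list of things; names that differ only in an ending like _2 or _b are one class to them, and where a whole thing is asked for, a point or a joint stands for the part that bears it (a point fixed in the world has none). Each returns a list of dicts, best first, with "p" (0 to 1); they miss things now and then, are a little off and sometimes report something else, mostly with a low value. They report only what shows in the picture. A call takes as long as a camera call. They do not tell look-alikes from the thing itself.
- spot_in(camera, name): "at" ([column, row] in pixels, amid what is visible of it).
The state is a dict: "time": time; "q": joint angles; "joint_vel": joint speeds; "joint_torque": joint torques, N m; "tool_pos": TCP position; "tcp_rot": TCP orientation; "wrist_force": force on the tool from outside, world axes, zero at the start; "torque": the same for the moment, N m; "width": opening from 0.0 (shut) to 1.0 (fully open).
Only numpy, scipy, OpenCV 4.12 (cv2) and the standard library are available. Lean on these libraries where they do the work, as an engineer would, in place of code of your own. Each camera call takes 0.05 s, during which the arm holds its last target. There are 200 camera calls.

## Task

Take the tube carrier down from the red barbed drip hook: lift it, tip it square to the sloping arm of the hook and back it out over the barb by feel, without forcing it. Then set it down gently in the white tray, standing upright on its foot, let go, and leave the other things on the bench where they are.

Things in the scene. Friction and masses are not known exactly. Their poses are not given: they have to be found in the camera images.
- stand: Drip stand, fixed. White base 110 mm wide, 12 mm thick, x -120 to +40 mm; aluminium post at x = -75 mm (top at 160 mm) carrying a hook of round 7 mm bar. Origin on the bench right below the hook's valley; z up; x = level direction in which the hook points away from the post. More than about 15 N on the hook while sliding along its arm is forcing it.
- hook_valley (a point): Lowest point of the hook's bar (centre line), 140 mm above the bench; behind it the bar rises gently to the post. From here the red arm slopes up along the stand's x, 52 mm long (centre line) to its nose. Its slope differs each time, 24 to 46 degrees above level, and is not reported: it has to be felt or seen. Axes as the stand's.
- barb_foot (a point): Where the nose would be at a slope of 35 degrees (the real nose is up to 10 mm higher or lower). There the red barb, also 7 mm bar, stands up nearly square to the arm, leaning 6 mm back to the post; measured square to the arm its top is 22 mm above the arm's underside.
- carrier: Tube carrier, 150 to 300 g, 196 mm tall. Origin: centre of its foot's underside; z up; x square to its plate (while hanging, the hook's x). Green foot 44 (x) x 84 (y) x 32 mm with capped tubes up to z = 45 mm; aluminium plate 5 mm thick (x), 36 mm wide (y), with the eye in it; blue grip tab on top.
- carrier_eye (a point): Centre of the eye, 88.2 mm above the foot's underside; eye 15 mm wide (y), 23.6 mm high. It hangs by its upper edge in the hook's valley. It passes the barb only with the plate square to the red arm within some 10 degrees (top leaning back over the post, foot swung outward) and its lower edge drawn up lightly against the arm's underside: 1.6 mm to spare.
- carrier_tab (a point): Centre of the blue grip tab: 12 mm thick (carrier x), 40 mm wide (y), 36 mm tall, 178 mm above the foot's underside. Fingers can straddle it from above, closing along carrier x; fingertips at the tab's lower end clear the barb by 6 mm or more.
- tray: White open tray, fixed to the bench: 160 (x) x 190 (y) mm outside, 35 mm high, walls and floor 5 mm. Origin at the centre of its underside, z up; the inner floor is at z = 5 mm.
- bottle: Amber bottle, 52 mm in diameter, 110 mm tall, loose; origin at the centre of its underside. Leave alone.
- tip_box: Blue box with a white top, 120 x 82 x 67 mm, loose; origin at the centre of its underside. Leave alone.
- tube_rack: Green rack of tubes with white caps, 70 x 100 x 69 mm, loose; origin at the centre of its underside. Leave alone.
Mind the look-alikes: they are no part of the job. What is shaped like the tray but blue or brown is not meant.

How it is judged:
By the outcome, as a careful person would: the job done as asked, in the order asked, and still so for the second after the job is handed in, with the robot touching nothing.
It also fails if it takes over 72 s, if anything falls off the work surface, if the arm or the gripper's body presses on something with over 40 N, if the wrist force passes 120 N, or if a joint passes its speed limit or range.

## Working session

There is one attempt and no reset: what is moved stays moved. The work goes in short steps, Python scripts to look and compute and a tool call to move; the robot and the scene stay as the last step left them, time stands still between calls to the robot, and variables do not carry over. Pictures are saved under pics/ and viewed, on a budget of 10 in all, crops included, one or two more only if the job needs it, and the job is handed in when it is done.

Besides the shell and the picture viewer there is one more tool, called after ">>>" by a JSON object that holds its "api" and its "payload", one argument or row to a line. apply_moves: Moves the arm, as the interface text tells. Its arguments: {"type":"object","properties":{"commands":{"type":"array","items":{"type":"array","items":{"type":"number"}}},"force":{"type":"number"}},"required":["commands"]}

```bash
ls; mkdir -p pics; cat > h.py <<'E'
import numpy as np, cv2
from workcell import *
from scipy.spatial.transform import Rotation as R
def pix(cam,uv,d):
    """world points from pixels and depth (along axis)"""
    p=camera_params(cam); uv=np.atleast_2d(uv).astype(float); d=np.atleast_1d(d)
    K=np.array([[p['fx'],0,p['cx']],[0,p['fy'],p['cy']],[0,0,1]])
    n=cv2.undistortPoints(uv[:,None],K,np.array([p['k1'],0,0,0.]))[:,0]
    c=np.c_[n*d[:,None],d]
    T=np.linalg.inv(np.array(p['camera_from_world'])); return c@T[:3,:3].T+T[:3,3]
def proj(cam,P):
    p=camera_params(cam); T=np.array(p['camera_from_world'])
    K=np.array([[p['fx'],0,p['cx']],[0,p['fy'],p['cy']],[0,0,1]])
    return cv2.projectPoints(np.atleast_2d(P).astype(float),cv2.Rodrigues(T[:3,:3])[0],T[:3,3],K,np.array([p['k1'],0,0,0.]))[0][:,0]
def cloud(cam,d):
    v,u=np.mgrid[:384,:512]; return pix(cam,np.c_[u.ravel(),v.ravel()],d.ravel()).reshape(384,512,3)
E
python3 - <<'E'
from h import *
for c in('scene','top'):
    im,d=read_camera(c); np.savez(f'{c}0.npz',im=im,d=d)
    cv2.imwrite(f'pics/{c}0.png',cv2.resize(im[:,:,::-1],None,fx=1.5,fy=1.5,interpolation=cv2.INTER_CUBIC))
    p=camera_params(c);print(c,p['fx'],p['k1'],np.linalg.inv(np.array(p['camera_from_world'])).round(3).tolist())
    for n in ('stand','hook_valley','barb_foot','carrier','carrier_eye','carrier_tab','tray'):
        for s in spot_in(c,n)[:3]:
            u,v=np.round(s['at']).astype(int); 
            print(n,s['at'],round(s['p'],2),pix(c,s['at'],d[v,u])[0].round(4))
print(read_state())
E
```

```text
pics
scene 378.8048164787899 0.04054596884121608 [[-0.449, 0.771, -0.453, 0.997], [0.894, 0.384, -0.232, 0.32], [-0.005, -0.509, -0.861, 1.047], [0.0, 0.0, 0.0, 1.0]]
stand [166.4, 184.3] 0.84 [ 0.5338 -0.2304  0.0116]
stand [279.4, 225.6] 0.62 [0.5029 0.1578 0.0054]
hook_valley [166.3, 184.6] 0.97 [ 0.5353 -0.2295  0.0127]
hook_valley [147.9, 184.2] 0.22 [ 0.5918 -0.2402  0.0867]
barb_foot [165.9, 184.5] 0.61 [ 0.535  -0.2316  0.0113]
carrier [149.1, 182.3] 0.59 [ 0.5832 -0.2427  0.0836]
carrier_eye [150.3, 182.7] 0.61 [ 0.5832 -0.2381  0.0845]
carrier_tab [149.0, 179.3] 0.74 [ 0.5858 -0.2338  0.1096]
tray [371.3, 206.5] 0.84 [0.3141 0.387  0.0058]
tray [270.2, 325.7] 0.77 [0.7821 0.2584 0.0055]
tray [208.8, 130.2] 0.69 [ 0.269  -0.2262  0.0022]
top 489.11299000424134 -0.07959023713738264 [[-0.029, -0.998, 0.059, 0.445], [-0.999, 0.031, 0.021, 0.068], [-0.022, -0.058, -0.998, 1.383], [0.0, 0.0, 0.0, 1.0]]
stand [358.4, 192.5] 0.86 [ 0.5152 -0.2039  0.0473]
stand [372.3, 166.9] 0.26 [ 0.5802 -0.236   0.0863]
hook_valley [359.7, 188.1] 0.59 [ 0.5291 -0.2148  0.0142]
barb_foot [361.2, 
[... 325 characters left out ...]
] 0.76 [0.7793 0.2622 0.0031]
{'time': 0.8, 'q': array([-1.34191377e+00,  2.63850109e-01,  1.60397203e+00,  2.54986787e-05,
        1.27373929e+00, -3.69163087e-02]), 'joint_vel': array([ 3.23479262e-04, -8.67306988e-04, -8.23521876e-05, -2.23009228e-03,
        7.27429748e-05,  1.41966185e-03]), 'joint_torque': array([-6.87267971e-05, -5.14973903e+01, -3.67696774e+01, -2.04449898e-04,
        5.44792983e-04,  8.30527370e-06]), 'tool_pos': array([ 0.17730375, -0.65129377,  0.2453285 ]), 'tcp_rot': array([ 2.07948813,  0.27795956, -2.07943094]), 'wrist_force': array([ 0.87208798, -0.37145332, -0.23524145]), 'torque': array([ 0.00268341,  0.01068886, -0.0252477 ]), 'width': 1.0003293496338814}
```

View pics/scene0.png

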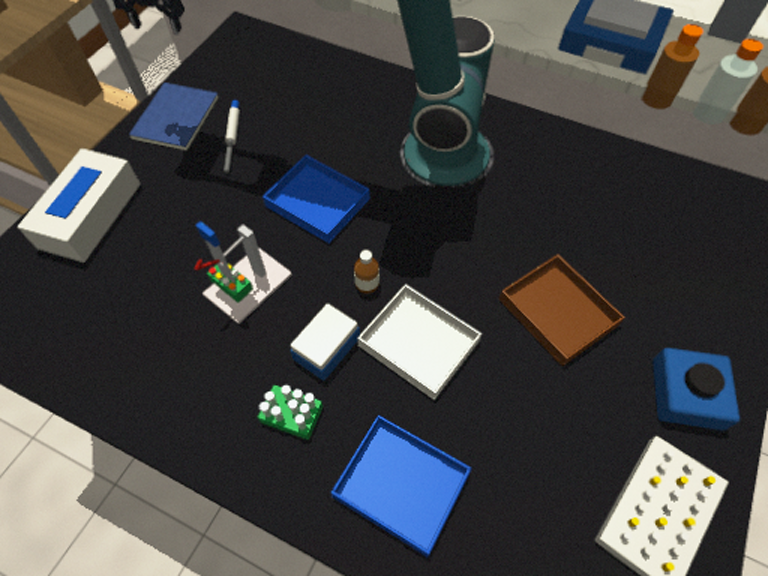

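View pics/top0.png

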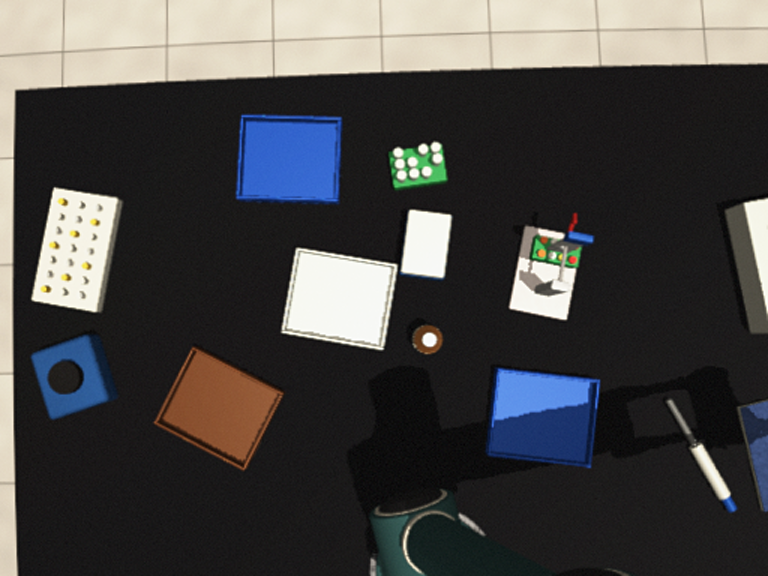

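The scene picture shows the stand at about (245,285), with the blue tab at (207,235), the red arm at (205,265) and the white tray at (420,340). In the top picture the tray is at (340,298), the stand at (550,270), the tab at (580,237) and the red barb at (574,222). Next I'll measure each part from colour and depth.

```bash
python3 - <<'E'
from h import *
np.set_printoptions(suppress=True,precision=4)
for c in('scene','top'):
    z=np.load(f'{c}0.npz'); im=z['im'];d=z['d'];P=cloud(c,d)
    hsv=cv2.cvtColor(im,cv2.COLOR_RGB2HSV);H,S,V=[hsv[:,:,i].astype(int) for i in range(3)]
    near=(abs(P[:,:,0]-.54)<.13)&(abs(P[:,:,1]+.23)<.12)&(d>0)
    m={'red':near&((H<6)|(H>172))&(S>150)&(V>60)&(P[:,:,2]>.1),'tab':near&(abs(H-108)<14)&(S>120)&(P[:,:,2]>.08),
       'green':near&(abs(H-65)<15)&(S>120),'base':near&(S<60)&(V>60)&(abs(P[:,:,2]-.012)<.008)}
    for k,q in m.items():
        p=P[q]; print(c,k,len(p)); 
        if len(p)==0: continue
        print('  med',np.median(p,0),'lo',p.min(0),'hi',p.max(0))
        if k=='base': 
            r=cv2.minAreaRect((p[:,:2]*1000).astype(np.float32)); print('  rect',r)
    v,u=np.nonzero(m['red'])
    print(np.c_[u,v,P[v,u]].round(3)[:40].tolist())
    v,u=np.nonzero(m['tab'])
    print('tab',np.c_[u,v,P[v,u]].round(3)[:60:2].tolist())
    # tray
    q=(S<60)&(V>120)&(d>0)&(abs(P[:,:,0]-.507)<.15)&(abs(P[:,:,1]-.155)<.15)&(P[:,:,2]<.06)
    n,l,st,ce=cv2.connectedComponentsWithStats(q.astype(np.uint8)); k=1+st[1:,4].argmax(); p=P[l==k]
    for nm,w in(('floor',p[p[:,2]<.012]),('rim',p[p[:,2]>.028])): print('tray',nm,len(w),cv2.minAreaRect((w[:,:2]*1000).astype(np.float32)),np.median(w[:,2]))
    print(*[(k,np.array(s['at']).round()) for k in('bottle','tip_box','tube_rack') for s in spot_in(c,k)[:1]])
T=cv2.imread('pics/scene0.png')
a=np.load('scene0.npz')['im'][140:225,115:205,::-1];b=np.load('top0.npz')['im'][130:225,330:410,::-1]
r=lambda x:cv2.resize(x,(390,400),interpolation=cv2.INTER_CUBIC)
cv2.imwrite('pics/crop1.png',np.hstack([r(a),r(b)]))
E
```

```text
scene red 46
  med [ 0.6184 -0.2409  0.1607] lo [ 0.5875 -0.2486  0.1413] hi [ 0.6329 -0.235   0.1823]
scene tab 126
  med [ 0.5893 -0.2314  0.2349] lo [ 0.5774 -0.2559  0.2044] hi [ 0.5955 -0.2139  0.2427]
scene green 197
  med [ 0.5961 -0.2054  0.0726] lo [ 0.5378 -0.3271 -0.0039] hi [ 0.613  -0.1894  0.0805]
scene base 1008
  med [ 0.5499 -0.2072  0.0115] lo [ 0.4598 -0.3187  0.004 ] hi [ 0.6379 -0.1561  0.0188]
  rect ((541.999755859375, -250.61013793945312), (162.760986328125, 161.48672485351562), 76.38896942138672)
[[133.0, 173.0, 0.618, -0.245, 0.178], [134.0, 173.0, 0.619, -0.239, 0.182], [144.0, 173.0, 0.59, -0.238, 0.145], [145.0, 173.0, 0.587, -0.237, 0.143], [132.0, 174.0, 0.621, -0.246, 0.176], [133.0, 174.0, 0.62, -0.243, 0.177], [134.0, 174.0, 0.62, -0.24, 0.178], [141.0, 174.0, 0.599, -0.24, 0.151], [142.0, 174.0, 0.597, -0.238, 0.15], [143.0, 174.0, 0.596, -0.236, 0.149], [144.0, 174.0, 0.593, -0.235, 0.147], [145.0, 174.0, 0.59, -0.236, 0.141], [132.0, 175.0, 0.624, -0.244, 0.176], [133.0, 175.0, 0.622, -0.243, 0.174], [134.0, 175.0, 0.621, -0.241, 0.174], [138.0, 1
[... 4871 characters left out ...]
 0.586, -0.248, 0.241], [394.0, 157.0, 0.586, -0.253, 0.237], [377.0, 158.0, 0.587, -0.216, 0.224], [379.0, 158.0, 0.585, -0.218, 0.236], [381.0, 158.0, 0.585, -0.222, 0.239], [383.0, 158.0, 0.585, -0.227, 0.238], [385.0, 158.0, 0.584, -0.231, 0.24], [387.0, 158.0, 0.584, -0.236, 0.24], [389.0, 158.0, 0.584, -0.241, 0.238]]
tray floor 3411 ((510.968017578125, 157.85916137695312), (187.92581176757812, 164.64431762695312), 78.77084350585938) 0.005463790925063883
tray rim 459 ((510.41619873046875, 161.0249786376953), (190.21824645996094, 160.16348266601562), 78.56503295898438) 0.03497030795672895
('bottle', array([284., 227.])) ('tip_box', array([283., 161.])) ('tube_rack', array([288., 225.]))
```

View pics/crop1.png

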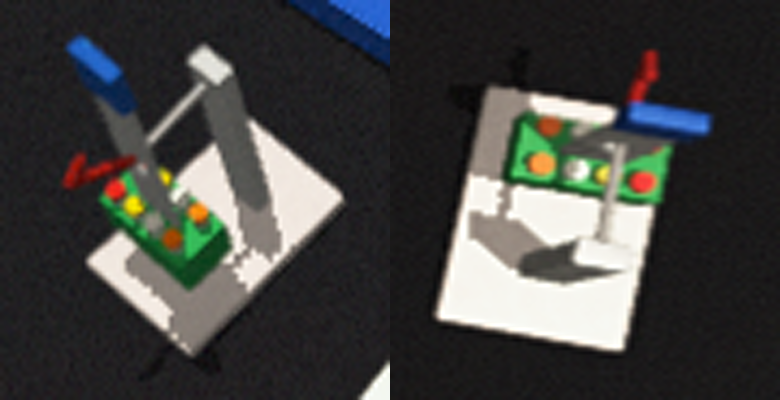

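The crop shows the red arm rising to the barb at crop (70,180). The tab (100,75) is centred over the valley. I'll fit the slope next and work out the approach.

```bash
cat >> h.py <<'E'
YAW=np.deg2rad(-13.5); O=np.array([.5867,-.2361,0]); SX=np.array([np.cos(YAW),np.sin(YAW),0]); SY=np.array([-SX[1],SX[0],0]); SZ=np.array([0,0,1.])
def toS(P): return (P-O)@np.array([SX,SY,SZ]).T
def row(pos,Rt,st=None):
    st=st or read_state(); R0=R.from_rotvec(st['tcp_rot'])
    return np.r_[R0.inv().apply(np.array(pos)-st['tool_pos'])*1000,np.rad2deg((R0.inv()*Rt).as_rotvec())].round(2)
def Rtool(th,sg):
    """tool x along carrier -z, tool y along sg*carrier x, for tilt th deg"""
    t=np.deg2rad(th); cx=SX*np.cos(t)+SZ*np.sin(t); cz=-SX*np.sin(t)+SZ*np.cos(t)
    x=-cz;y=sg*cx; return R.from_matrix(np.c_[x,y,np.cross(x,y)])
E
python3 - <<'E'
from h import *
from scipy.optimize import least_squares
np.set_printoptions(suppress=True,precision=4)
pts={}
for c in('scene','top'):
    z=np.load(f'{c}0.npz'); im=z['im'];d=z['d'];P=cloud(c,d)
    hsv=cv2.cvtColor(im,cv2.COLOR_RGB2HSV);H,S,V=[hsv[:,:,i].astype(int) for i in range(3)]
    near=(abs(P[:,:,0]-.54)<.13)&(abs(P[:,:,1]+.23)<.12)&(d>0)
    pts[c]=toS(P[near&((H<6)|(H>172))&(S>150)&(V>60)&(P[:,:,2]>.1)])
    t=toS(P[near&(abs(H-108)<14)&(S>120)&(P[:,:,2]>.233)]); print(c,'tab top S',np.median(t,0),cv2.minAreaRect((t[:,:2]*1000).astype(np.float32)))
def seg(p,a,b):
    t=np.clip((p-a)@(b-a)/((b-a)@(b-a)),0,1); return np.linalg.norm(p-a-t[:,None]*(b-a),axis=1)
def res(v,p):
    th=v[0];u=np.array([np.cos(th),0,np.sin(th)]);n=np.array([-u[2],0,u[0]])
    A=np.array([v[1],v[2],.14+v[3]]);N=A+.052*u;B=N-.006*u+.015*n
    return np.r_[(np.minimum(seg(p,A,N),seg(p,N,B))-.0035)/.002, v[1:]/.002]
for k,p in {**pts,'both':np.vstack(list(pts.values()))}.items():
    s=least_squares(res,[.6,0,0,0],args=(p,),loss='soft_l1'); print(k,np.rad2deg(s.x[0]),s.x[1:]*1000,s.cost/len(p))
    for th in (25,30,35,40): 
        print(th,least_squares(lambda w:res(np.r_[np.deg2rad(th),w],p),[0,0,0],loss='soft_l1').cost/len(p),end=' ')
st=read_state();print(R.from_rotvec(st['tcp_rot']).as_matrix().T); print(tips_ahead if not callable(tips_ahead) else tips_ahead())
for sg in(1,-1): print(sg,row([.585,-.236,.30],Rtool(0,sg)))
E
```

```text
scene tab top S [0.0002 0.0003 0.2383] ((0.036982059478759766, 0.7702083587646484), (13.374564170837402, 40.59590148925781), 4.9845733642578125)
top tab top S [-0.0015 -0.0002  0.2385] ((-1.2401618957519531, -0.28853797912597656), (11.938467025756836, 38.524147033691406), 1.47786545753479)
scene 34.68538829782701 [ 1.6782  0.4698 -0.9221] 0.20706355181139968
25 0.24269571997803982 30 0.21753907271308828 35 0.20744218950626364 40 0.280510718279041 top 33.93391569428326 [0.787  1.4602 0.4915] 0.24269382582254284
25 0.2685168944727741 30 0.24829541331678345 35 0.2450404247323361 40 0.3070264481072559 both 35.52712069854537 [ 1.8289  0.8158 -1.0824] 0.22385307001727933
25 0.24990748707324068 30 0.23335259561821767 35 0.22441319563684345 40 0.2674954289210456 [[ 0.     -0.0001 -1.    ]
 [ 0.2627 -0.9649  0.0001]
 [-0.9649 -0.2627 -0.    ]]
0.014
1 [ -54.7  -293.62 -502.47  -61.27    0.     -0.  ]
-1 [ -54.7  -293.62 -502.47  118.73   -0.01   -0.  ]
```

The slope is about 34–35° by sight. I'll move above the tab.

>>> {"api": "apply_moves", "payload": {
  "commands": [
    [0.4,-40,0,0,0,0,0],
    [0.4,-60,-25,-45,-6,0,0],
    [0.4,-60,-55,-95,-13,0,0],
    [0.4,-60,-85,-150,-20,0,0],
    [0.4,-60,-120,-205,-26,0,0],
    [0.4,-60,-150,-260,-33,0,0],
    [0.4,-60,-185,-315,-40,0,0],
    [0.4,-60,-220,-370,-47,0,0]
  ],
  "force": 40
}}

```text
time: 2.1
tool_pos: [0.4721, -0.3464, 0.3056]
tcp_rot: [1.554, 0.941, -1.553]
wrist_force: [0.9, -0.3, -0.1]
width: 0.605
```

```bash
python3 - <<'E'
from h import *
print(row([.5862,-.236,.28],Rtool(0,1)),read_state()['wrist_force'],read_state()['tool_pos'])
E
```

```text
[ 2.5610e+01  5.0080e+01 -1.5071e+02 -1.4050e+01  2.0000e-02 -5.0000e-02] [ 0.86216901 -0.27065577 -0.13038142] [ 0.47208445 -0.34644612  0.30559783]
```

>>> {"api": "apply_moves", "payload": {
  "commands": [
    [0.4,0,17,-50,-5,0,0],
    [0.4,10,34,-100,-10,0,0],
    [0.4,20,50,-150.7,-14,0,0],
    [0.4,25.6,50,-150.7,-14,0,0],
    [0.4,25.6,50,-150.7,-14,0,0]
  ]
}}

```text
time: 2.72
tool_pos: [0.5849, -0.2378, 0.2788]
tcp_rot: [1.383, 1.087, -1.385]
wrist_force: [-0.0, -0.0, 0.4]
width: 0.601
```

```bash
python3 - <<'E'
from h import *
for c in('scene','top'):
    im,d=read_camera(c); np.savez(f'{c}1.npz',im=im,d=d)
a=np.load('scene1.npz')['im'][110:225,100:215,::-1];b=np.load('top1.npz')['im'][120:220,320:420,::-1]
r=lambda x:cv2.resize(x,(400,400),interpolation=cv2.INTER_CUBIC)
cv2.imwrite('pics/crop2.png',np.hstack([r(a),r(b)]))
print(row([.5862,-.236,.221],Rtool(0,1)),read_state()['wrist_force'],read_state()['tool_pos'],toS(read_state()['tool_pos']))
E
```

```text
[ 5.895e+01  7.500e-01 -3.220e+00 -3.500e-01  3.000e-02  0.000e+00] [-0.68679616 -0.05103305  0.6496648 ] [ 0.5847059  -0.23891745  0.27994667] [-0.00128128 -0.00320512  0.27994667]
```

View pics/crop2.png

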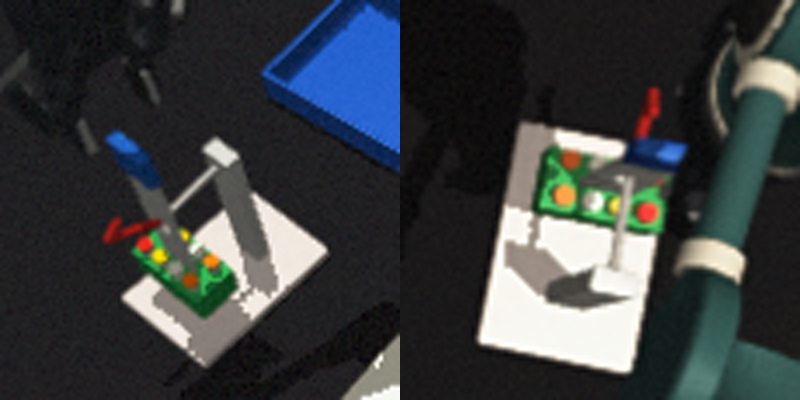

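```bash
python3 - <<'E'
from h import *
st=read_state();Rm=R.from_rotvec(st['tcp_rot'])
for c in('scene','top'):
    q=proj(c,np.array([st['tool_pos']+Rm.apply([.014,y,0]) for y in(-.028,0,.028)]))
    print(c,q.round(1).tolist(), (q-[100,110])*400/115 if c=='scene' else (q-[320,120])*4+[400,0])
    d0=np.load(c+'0.npz')['d'];d1=np.load(c+'1.npz')['d'];P=cloud(c,d1);p=P.reshape(-1,3)
    s=toS(p);k=(np.abs(s[:,0])<.08)&(np.abs(s[:,1])<.06)&(s[:,2]>.245)&(s[:,2]<.3)
    print('seen gripper tips S',k.sum(),np.percentile(s[k],[2,25,50,75,98],axis=0).round(3).tolist())
E
```

```text
scene [[141.3, 138.7], [133.0, 145.1], [124.6, 151.7]] [[143.52386473  99.93574191]
 [114.82980659 122.26077887]
 [ 85.45721305 145.08220774]]
seen gripper tips S 119 [[-0.04, -0.01, 0.27], [-0.028, 0.002, 0.278], [-0.026, 0.007, 0.286], [0.031, 0.009, 0.293], [0.038, 0.012, 0.299]]
top [[388.9, 168.2], [391.2, 156.3], [393.5, 144.5]] [[675.72623369 192.64291542]
 [684.9880541  145.2980172 ]
 [694.15939501  98.14055977]]
seen gripper tips S 25 [[-0.041, 0.003, 0.271], [-0.038, 0.007, 0.277], [-0.034, 0.01, 0.284], [-0.029, 0.011, 0.289], [0.029, 0.011, 0.298]]
```

The scene crop shows the fingertips at (85,140) and (150,95), straddling the tab at (120,140) as projected. Going down onto it, then closing.

>>> {"api": "apply_moves", "payload": {
  "commands": [
    [0.4,0,0.8,-3.2,-0.35,0,0],
    [0.4,20,0.8,-3.2,-0.35,0,0],
    [0.4,40,0.8,-3.2,-0.35,0,0],
    [0.4,52,0.8,-3.2,-0.35,0,0],
    [0.4,59,0.8,-3.2,-0.35,0,0],
    [0.4,59,0.8,-3.2,-0.35,0,0],
    [0.4,59,0.8,-3.2,-0.35,0,0]
  ]
}}

```text
time: 3.7
tool_pos: [0.5874, -0.2352, 0.2214]
tcp_rot: [1.38, 1.088, -1.379]
wrist_force: [0.9, -0.0, 1.2]
width: 0.6
```

>>> {"api": "apply_moves", "payload": {
  "commands": [
    [0.6,0,0,0,0,0,0],
    [0.7,0,0,0,0,0,0],
    [0.8,0,0,0,0,0,0],
    [1,0,0,0,0,0,0],
    [1,0,0,0,0,0,0],
    [1,0,0,0,0,0,0],
    [1,0,0,0,0,0,0]
  ],
  "force": 40
}}

```text
time: 4.58
tool_pos: [0.5868, -0.235, 0.2208]
tcp_rot: [1.38, 1.089, -1.38]
wrist_force: [-1.9, 0.4, 3.2]
width: 0.136
```

```bash
python3 - <<'E'
from h import *
st=read_state();print(toS(st['tool_pos'])*1e3,st['wrist_force'],st['torque'],st['width'],row(st['tool_pos'],Rtool(0,1)))
E
```

```text
[-1.89165835e-01  1.04687863e+00  2.20780894e+02] [-1.85432061  0.41445261  3.17085584] [0.14131307 0.33474532 0.03187321] 0.13578837633569824 [0.   0.   0.   0.08 0.   0.02]
```

Gripped: the width is 11.6 mm. Lifting 8 mm to free the eye from the valley and weigh the carrier.

>>> {"api": "apply_moves", "payload": {
  "commands": [
    [1,-2,0,0,0,0,0],
    [1,-4,0,0,0,0,0],
    [1,-6,0,0,0,0,0],
    [1,-8,0,0,0,0,0],
    [1,-8,0,0,0,0,0],
    [1,-8,0,0,0,0,0],
    [1,-8,0,0,0,0,0]
  ]
}}

```text
time: 5.45
tool_pos: [0.5868, -0.235, 0.2286]
tcp_rot: [1.38, 1.089, -1.38]
wrist_force: [-0.2, 0.7, -2.5]
width: 0.132
```

```bash
cat >> h.py <<'E'
L=89.1
def tcpS(s,th,off=0,psi=35.,x0=0,z0=140):
    """TCP (S frame mm, x,z) for eye centre at s along arm of slope psi, off mm along carrier z, plate tilt th"""
    p=np.deg2rad(psi);t=np.deg2rad(th)
    return np.array([x0+s*np.cos(p)-(L+off)*np.sin(t), z0+s*np.sin(p)+(L+off)*np.cos(t)])
def go(s,th,off=0,psi=35.,y=1.0):
    x,z=tcpS(s,th,off,psi); return row(O+(x*SX+y*SY+z*SZ)/1e3,Rtool(th,1))
E
python3 - <<'E'
from h import *
import time
st=read_state();print(toS(st['tool_pos'])*1e3,st['wrist_force'],st['torque'],st['width'])
for i in range(1,8): print(go(10*i/7,34*i/7).tolist())
E
```

```text
[-1.17646883e-01  1.07283887e+00  2.28567406e+02] [-0.24092559  0.65643915 -2.4902393 ] [ 0.00123574 -0.00507354 -0.0133063 ] 0.13190021743243566
[-1.03, -6.26, 0.06, 0.08, -0.0, 4.87]
[-0.89, -12.58, 0.06, 0.08, -0.01, 9.72]
[-0.12, -18.79, 0.05, 0.08, -0.01, 14.58]
[1.27, -24.84, 0.04, 0.08, -0.01, 19.44]
[3.26, -30.68, 0.03, 0.08, -0.02, 24.3]
[5.84, -36.25, 0.02, 0.08, -0.02, 29.15]
[8.97, -41.51, 0.01, 0.08, -0.03, 34.01]
```

>>> {"api": "apply_moves", "payload": {
  "commands": [
    [1,-1,-6.3,0,0,0,4.9],
    [1,-0.9,-12.6,0,0,0,9.7],
    [1,-0.1,-18.8,0,0,0,14.6],
    [1,1.3,-24.8,0,0,0,19.4],
    [1,3.3,-30.7,0,0,0,24.3],
    [1,5.8,-36.3,0,0,0,29.2],
    [1,9,-41.5,0,0,0,34],
    [1,9,-41.5,0,0,0,34]
  ]
}}

```text
time: 6.45
tool_pos: [0.5437, -0.2241, 0.217]
tcp_rot: [1.54, 0.604, -0.944]
wrist_force: [0.4, -1.1, -2.2]
width: 0.136
```

```bash
python3 - <<'E'
from h import *
for i in range(4):
    st=read_state();print(toS(st['tool_pos'])*1e3,st['wrist_force'],st['torque'],st['width'],st['time'])
    im,d=read_camera('scene'); 
print(go(10,34))
np.savez('scene2.npz',im=im,d=d); 
c=cv2.resize(im[110:225,100:215,::-1],(500,500),interpolation=cv2.INTER_CUBIC)
cv2.imwrite('pics/crop3.png',c)
E
```

```text
[-44.59217972   1.60689049 217.00522594] [ 0.38972749 -1.07400385 -2.20657557] [ 0.09285834  0.72318689 -0.02987385] 0.13575249011764626 6.45
[-42.91794775   1.214954   218.6327134 ] [ 0.24301684 -0.35247433 -2.63173162] [ 0.09124068  0.58497298 -0.01034957] 0.1367624733554569 6.5
[-41.52610215   0.91364618 220.00465484] [-0.01796395  0.31422522 -1.66996725] [ 0.19923974  0.55062076 -0.0177808 ] 0.13010837354979876 6.55
[-40.69673031   0.78439686 220.74055961] [ 0.1229609  -0.18804721 -2.26068816] [0.20485312 0.62286239 0.04723109] 0.13379588089192315 6.6
[ 0.47 -1.93 -0.26  0.1  -0.02 -0.06]
```

View pics/crop3.png

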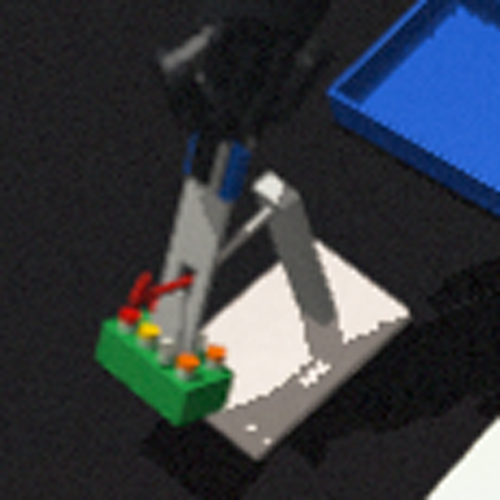

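The scene crop shows the carrier tilted, with its foot swung outward at (165,370) and the red arm passing through the eye at (185,280), free. Next I draw the lower edge up along the tool axis in small steps, watching the force.

>>> {"api": "apply_moves", "payload": {
  "commands": [
    [1,-2,0,0,0,0,0],
    [1,-4,0,0,0,0,0],
    [1,-5.5,0,0,0,0,0],
    [1,-5.5,0,0,0,0,0],
    [1,-5.5,0,0,0,0,0]
  ]
}}

```text
time: 7.28
tool_pos: [0.5435, -0.2247, 0.2242]
tcp_rot: [1.539, 0.6, -0.941]
wrist_force: [-0.3, 0.5, -2.4]
width: 0.134
```

```bash
cat >> h.py <<'E'
def feel(n=8):
    """averaged force in carrier axes (x,y,z) and S position"""
    F=[];X=[];M=[]
    for i in range(n):
        st=read_state(); Rm=R.from_rotvec(st['tcp_rot']); f=Rm.inv().apply(st['wrist_force']); F.append([f[1],-f[2],-f[0]]); X.append(toS(st['tool_pos'])*1e3)
        M.append(Rm.inv().apply(st['torque']))
        read_camera('top')
    a=Rm.as_matrix(); th=np.rad2deg(np.arctan2(a[:,1]@SZ,a[:,1]@SX)); x=X[-1]; t=np.deg2rad(th)
    e=np.array([x[0]+L*np.sin(t),x[2]-L*np.cos(t)])
    print('t',st['time'],'F car xyz',np.mean(F,0).round(2),'sd',np.std(F,0).round(2),'M',np.mean(M,0).round(3),'S',np.mean(X,0).round(2),x.round(2),'th',th.round(2),'eye xz',e.round(2),'w',round(st['width'],3))
E
python3 -c "
from h import *
feel()"
```

```text
t 7.625 F car xyz [-1.42  0.13 -1.84] sd [0.35 0.48 0.23] M [ 0.003  0.018 -0.643] S [-44.69   1.01 224.16] [-44.67   1.   224.2 ] th 34.0 eye xz [  5.15 150.33] w 0.134
```

>>> {"api": "apply_moves", "payload": {
  "commands": [
    [1,-1,0,0,0,0,0],
    [1,-1.5,0,0,0,0,0],
    [1,-1.5,0,0,0,0,0],
    [1,-1.5,0,0,0,0,0]
  ]
}}

```text
time: 8.18
tool_pos: [0.5427, -0.2245, 0.2254]
tcp_rot: [1.539, 0.6, -0.941]
wrist_force: [0.6, 0.1, -4.1]
width: 0.138
```

```bash
python3 -c "
from h import *
feel(5)"
```

```text
t 8.375 F car xyz [-0.97 -0.46 -3.99] sd [0.44 0.41 0.6 ] M [ 0.009  0.001 -0.588] S [-45.5    1.01 225.37] [-45.5    1.01 225.38] th 33.99 eye xz [  4.31 151.5 ] w 0.134
```

>>> {"api": "apply_moves", "payload": {
  "commands": [
    [1,-0.5,0,0,0,0,0],
    [1,-0.8,0,0,0,0,0],
    [1,-0.8,0,0,0,0,0],
    [1,-0.8,0,0,0,0,0]
  ]
}}

```text
time: 8.93
tool_pos: [0.5423, -0.2244, 0.2255]
tcp_rot: [1.539, 0.6, -0.941]
wrist_force: [6.0, -1.8, -9.8]
width: 0.135
```

```bash
python3 -c "
from h import *
feel(5)"
```

```text
t 9.125 F car xyz [  0.38  -0.29 -10.63] sd [0.58 0.3  0.53] M [ 0.003 -0.017 -0.211] S [-45.88   1.02 225.56] [-45.87   1.01 225.58] th 33.99 eye xz [  3.93 151.7 ] w 0.134
```

Contact is felt at a lift of about 6.8 mm. I'll back off, slide 15 mm along the assumed arm direction and touch again, to get the slope by feel.

>>> {"api": "apply_moves", "payload": {
  "commands": [
    [1,1.5,0,0,0,0,0],
    [1,3,0,0,0,0,0],
    [1,3,5,0,0,0,0],
    [1,3,10,0,0,0,0],
    [1,3,15,0,0,0,0],
    [1,3,15,0,0,0,0],
    [1,2,15,0,0,0,0],
    [1,2,15,0,0,0,0]
  ]
}}

```text
time: 10.18
tool_pos: [0.5553, -0.2275, 0.2326]
tcp_rot: [1.539, 0.6, -0.941]
wrist_force: [0.9, -1.4, -3.0]
width: 0.13
```

```bash
python3 -c "
from h import *
feel(5)"
```

```text
t 10.375 F car xyz [-0.67 -0.38 -3.64] sd [0.39 0.58 0.34] M [-0.014  0.062 -0.529] S [-32.51   1.07 232.66] [-32.52   1.05 232.64] th 33.98 eye xz [ 17.28 158.75] w 0.137
```

>>> {"api": "apply_moves", "payload": {
  "commands": [
    [1,-0.5,0,0,0,0,0],
    [1,-1,0,0,0,0,0],
    [1,-1,0,0,0,0,0]
  ]
}}

```text
time: 10.8
tool_pos: [0.5549, -0.2274, 0.2329]
tcp_rot: [1.54, 0.6, -0.941]
wrist_force: [6.5, -0.2, -8.6]
width: 0.136
```

```bash
python3 -c "
from h import *
feel(5)"
```

```text
t 11.0 F car xyz [  1.05   0.67 -10.95] sd [0.5  0.72 0.38] M [-0.018  0.021 -0.099] S [-32.92   1.06 232.9 ] [-32.92   1.07 232.9 ] th 33.97 eye xz [ 16.87 159.  ] w 0.133
```

Two touches give a slope of about 29.3°, and their absolute height agrees with that to 0.2 mm. I'll retilt to 29.3° at s=24 mm, backed off by 1.8 mm.

```bash
python3 - <<'E'
from h import *
print(go(24,29.3,6.5,29.3),go(24,31.5,6.5,29.3))
E
```

```text
[ 2.07  7.14  0.06  0.04 -0.05 -4.67] [ 1.85  3.48  0.06  0.04 -0.05 -2.47]
```

>>> {"api": "apply_moves", "payload": {
  "commands": [
    [1,2.0,0,0,0,0,0],
    [1,2.4,2,0,0,0,-1.2],
    [1,2.4,3.6,0,0,0,-2.5],
    [1,2.5,5.4,0,0,0,-3.6],
    [1,2.6,7.1,0,0,0,-4.7],
    [1,2.6,7.1,0,0,0,-4.7],
    [1,2.6,7.1,0,0,0,-4.7]
  ]
}}

```text
time: 11.92
tool_pos: [0.562, -0.229, 0.2353]
tcp_rot: [1.524, 0.668, -1.003]
wrist_force: [-0.3, 0.1, -2.5]
width: 0.135
```

```bash
python3 -c "
from h import *
feel(5);print(go(24,29.3,8.3,29.3))"
```

```text
t 12.125 F car xyz [-1.02  0.16 -2.39] sd [0.35 0.32 0.86] M [ 0.024  0.017 -0.535] S [-25.84   1.1  235.22] [-25.86   1.06 235.27] th 29.28 eye xz [ 17.72 157.55] w 0.133
[-1.65 -0.09  0.04  0.06 -0.04  0.02]
```

>>> {"api": "apply_moves", "payload": {
  "commands": [
    [1,-0.8,0,0,0,0,0],
    [1,-1.6,0,0,0,0,0],
    [1,-1.6,0,0,0,0,0]
  ]
}}

```text
time: 12.55
tool_pos: [0.5612, -0.2289, 0.2366]
tcp_rot: [1.524, 0.667, -1.003]
wrist_force: [2.6, -0.9, -5.9]
width: 0.133
```

```bash
python3 -c "
from h import *
feel(5)"
```

```text
t 12.75 F car xyz [-0.48 -0.37 -5.94] sd [0.37 0.47 0.5 ] M [ 0.005 -0.052 -0.402] S [-26.46   1.05 236.59] [-26.46   1.05 236.62] th 29.28 eye xz [ 17.11 158.9 ] w 0.136
```

>>> {"api": "apply_moves", "payload": {
  "commands": [
    [1,0.3,0,0,0,0,0],
    [1,0.3,2.5,0,0,0,0],
    [1,0.3,5,0,0,0,0],
    [1,0.3,7.5,0,0,0,0],
    [1,0.3,10,0,0,0,0],
    [1,0.3,10,0,0,0,0],
    [1,0.3,10,0,0,0,0]
  ]
}}

```text
time: 13.68
tool_pos: [0.5702, -0.2311, 0.2418]
tcp_rot: [1.524, 0.666, -1.002]
wrist_force: [1.4, -0.1, -4.3]
width: 0.133
```

```bash
python3 -c "
from h import *
feel(5)"
```

```text
t 13.875 F car xyz [-0.64  0.12 -5.48] sd [0.64 0.5  0.66] M [-0.002  0.068 -0.421] S [-17.24   1.03 241.77] [-17.26   1.01 241.8 ] th 29.34 eye xz [ 26.4  164.13] w 0.133
```

>>> {"api": "apply_moves", "payload": {
  "commands": [
    [1,0.2,0,0,0,0,0],
    [1,0.2,1.5,0,0,0,0],
    [1,0.2,3,0,0,0,0],
    [1,0.2,4.5,0,0,0,0],
    [1,0.2,6,0,0,0,0],
    [1,0.2,6,0,0,0,0],
    [1,0.2,6,0,0,0,0]
  ]
}}

```text
time: 14.8
tool_pos: [0.5753, -0.2323, 0.2445]
tcp_rot: [1.524, 0.667, -1.002]
wrist_force: [1.1, 0.7, -2.3]
width: 0.134
```

```bash
python3 -c "
from h import *
feel(5)"
```

```text
t 15.0 F car xyz [-0.38  0.05 -2.94] sd [0.12 0.63 0.46] M [-0.003 -0.001 -0.422] S [-11.97   1.   244.54] [-11.99   1.   244.54] th 29.33 eye xz [ 31.65 166.87] w 0.132
```

>>> {"api": "apply_moves", "payload": {
  "commands": [
    [1,-0.1,1,0,0,0,0],
    [1,-0.1,2,0,0,0,0],
    [1,-0.1,3,0,0,0,0],
    [1,-0.1,4,0,0,0,0],
    [1,-0.1,4,0,0,0,0],
    [1,-0.1,4,0,0,0,0]
  ]
}}

```text
time: 15.8
tool_pos: [0.5785, -0.2331, 0.2464]
tcp_rot: [1.524, 0.667, -1.003]
wrist_force: [0.6, 0.1, -2.6]
width: 0.135
```

```bash
python3 -c "
from h import *
feel(5)"
```

```text
t 16.0 F car xyz [-0.85  0.41 -2.77] sd [0.56 0.46 0.36] M [ 0.012  0.006 -0.503] S [ -8.67   1.05 246.4 ] [ -8.68   1.04 246.41] th 29.31 eye xz [ 34.94 168.71] w 0.133
```

>>> {"api": "apply_moves", "payload": {
  "commands": [
    [1,0,1,0,0,0,0],
    [1,0,2,0,0,0,0],
    [1,0,3,0,0,0,0],
    [1,0,4,0,0,0,0],
    [1,0,4,0,0,0,0],
    [1,0,4,0,0,0,0]
  ]
}}

```text
time: 16.8
tool_pos: [0.5819, -0.2339, 0.2484]
tcp_rot: [1.524, 0.667, -1.003]
wrist_force: [0.6, 0.4, -3.5]
width: 0.132
```

```bash
python3 -c "
from h import *
feel(5)"
```

```text
t 17.0 F car xyz [-1.01  0.32 -3.  ] sd [0.35 0.58 0.38] M [-0.     0.019 -0.484] S [ -5.16   1.04 248.4 ] [ -5.16   1.05 248.4 ] th 29.32 eye xz [ 38.46 170.71] w 0.131
```

>>> {"api": "apply_moves", "payload": {
  "commands": [
    [1,0,1,0,0,0,0],
    [1,0,2,0,0,0,0],
    [1,0,3,0,0,0,0],
    [1,0,4,0,0,0,0],
    [1,0,4,0,0,0,0],
    [1,0,4,0,0,0,0]
  ]
}}

```text
time: 17.8
tool_pos: [0.5853, -0.2347, 0.2503]
tcp_rot: [1.524, 0.667, -1.002]
wrist_force: [0.0, -0.1, -1.9]
width: 0.132
```

```bash
python3 -c "
from h import *
feel(5)"
```

```text
t 18.0 F car xyz [-0.91  0.16 -2.28] sd [0.25 0.28 0.61] M [ 0.032  0.024 -0.487] S [ -1.68   1.05 250.35] [ -1.69   1.04 250.37] th 29.32 eye xz [ 41.94 172.68] w 0.131
```

>>> {"api": "apply_moves", "payload": {
  "commands": [
    [1,0,1,0,0,0,0],
    [1,0,2,0,0,0,0],
    [1,0,3,0,0,0,0],
    [1,0,4,0,0,0,0],
    [1,0,5,0,0,0,0],
    [1,0,6,0,0,0,0],
    [1,0,6,0,0,0,0]
  ]
}}

```text
time: 18.92
tool_pos: [0.5905, -0.2359, 0.2534]
tcp_rot: [1.524, 0.667, -1.002]
wrist_force: [0.0, -0.4, -2.5]
width: 0.134
```

```bash
python3 -c "
from h import *
feel(4)"
```

```text
t 19.075 F car xyz [-1.1   0.13 -1.67] sd [0.57 0.42 0.45] M [ 0.019  0.016 -0.565] S [  3.52   1.06 253.26] [  3.45   1.05 253.19] th 29.3 eye xz [ 47.06 175.49] w 0.135
```

>>> {"api": "apply_moves", "payload": {
  "commands": [
    [1,0,2,0,0,0,0],
    [1,0,5,0,0,0,0],
    [1,0,10,0,0,0,0],
    [1,0,15,0,0,0,0],
    [1,0,20,0,0,0,0],
    [1,0,25,0,0,0,0],
    [1,0,25,0,0,0,0]
  ]
}}

```text
time: 20.0
tool_pos: [0.6121, -0.2411, 0.2659]
tcp_rot: [1.524, 0.667, -1.002]
wrist_force: [0.3, 1.1, -1.9]
width: 0.133
```

```bash
python3 - <<'E'
from h import *
feel(4)
im,d=read_camera('scene'); c=im[90:220,90:220,::-1]; cv2.imwrite('pics/crop4.png',cv2.resize(c,(520,520),interpolation=cv2.INTER_CUBIC))
for h in(80,): pass
st=read_state(); q=toS(st['tool_pos']); print(row(O+SX*(q[0]+.02)+SY*.001+SZ*.36,Rtool(0,1)))
E
```

```text
t 20.15 F car xyz [-1.47  0.44 -1.43] sd [0.35 0.42 0.35] M [ 0.028  0.005 -0.558] S [ 25.4    1.14 265.49] [ 25.08   1.17 265.17] th 29.27 eye xz [ 68.65 187.44] w 0.137
[-7.295e+01  6.382e+01  1.500e-01  7.000e-02 -3.000e-02 -2.927e+01]
```

View pics/crop4.png

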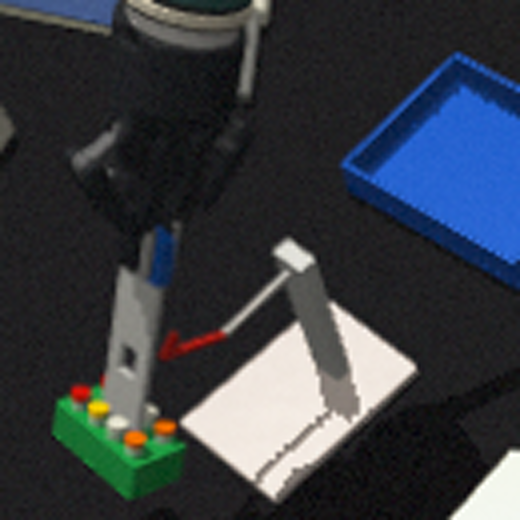

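The eye at crop (127,355) is clear of the barb at (165,350), and the carrier hangs only from the gripper. I'll work out the path: out and up, upright, then over the tray.

```bash
python3 - <<'E'
from h import *
for x,z,t in((35,285,29.3),(50,305,25),(62,320,19),(72,335,13),(80,347,7),(85,360,0)): print(row(O+(x*SX+1*SY+z*SZ)/1e3,Rtool(t,1)).round(1).tolist())
E
```

```text
[-12.4, 18.4, 0.1, 0.1, -0.0, 0.0]
[-22.5, 41.3, 0.2, 0.1, -0.0, -4.3]
[-29.8, 59.1, 0.2, 0.1, -0.0, -10.3]
[-38.0, 75.1, 0.2, 0.1, -0.0, -16.3]
[-44.5, 88.0, 0.2, 0.1, -0.0, -22.3]
[-53.4, 98.7, 0.2, 0.1, -0.0, -29.3]
```

>>> {"api": "apply_moves", "payload": {
  "commands": [
    [1,-12,18,0,0,0,0],
    [1,-22,41,0,0,0,-4.3],
    [1,-30,59,0,0,0,-10.3],
    [1,-38,75,0,0,0,-16.3],
    [1,-45,88,0,0,0,-22.3],
    [1,-53,98.5,0,0,0,-29.3],
    [1,-53,98.5,0,0,0,-29.3],
    [1,-53,98.5,0,0,0,-29.3]
  ]
}}

```text
time: 21.25
tool_pos: [0.6697, -0.2548, 0.3589]
tcp_rot: [1.38, 1.089, -1.379]
wrist_force: [-0.7, -0.2, -1.5]
width: 0.131
```

```bash
python3 - <<'E'
from h import *
feel(2)
T=np.array([.5105,.160]); st=read_state();p=st['tool_pos'][:2]
# tray centre; polar path keeps tool yaw
YAWT=np.deg2rad(-11.4)
a0,r0=np.arctan2(p[1],p[0]),np.hypot(*p);a1,r1=np.arctan2(T[1],T[0]),np.hypot(*T)
for f in np.linspace(0,1,10)[1:]:
    a=a0+f*(a1-a0);r=r0+f*(r1-r0); Rt=R.from_rotvec([0,0,f*np.deg2rad(2.1)])*Rtool(0,1)
    print(row([r*np.cos(a),r*np.sin(a),.36],Rt).round(1).tolist())
E
```

```text
t 21.3 F car xyz [-0.27  0.05 -1.81] sd [0.39 0.43 0.33] M [-0.015 -0.017 -0.005] S [ 84.74   1.21 359.01] [ 84.47   1.22 359.16] th 0.02 eye xz [ 84.5  270.06] w 0.132
[-0.5, -15.2, -53.9, -0.2, -0.0, -0.0]
[-0.5, -34.3, -105.1, -0.4, -0.0, -0.0]
[-0.5, -57.1, -153.3, -0.6, -0.0, -0.0]
[-0.5, -83.2, -198.1, -0.9, -0.0, -0.0]
[-0.5, -112.3, -239.4, -1.1, -0.0, -0.0]
[-0.5, -143.9, -277.0, -1.3, -0.0, -0.0]
[-0.5, -177.7, -310.8, -1.6, -0.0, -0.0]
[-0.5, -213.3, -340.7, -1.8, -0.0, -0.0]
[-0.5, -250.3, -366.5, -2.0, -0.0, -0.0]
```

>>> {"api": "apply_moves", "payload": {
  "commands": [
    [1,0,-5,-18,0,0,0],
    [1,0,-15,-54,-0.2,0,0],
    [1,0,-25,-82,-0.3,0,0],
    [1,0,-36,-110,-0.4,0,0],
    [1,0,-50,-140,-0.5,0,0],
    [1,0,-66,-170,-0.7,0,0],
    [1,0,-80,-195,-0.8,0,0],
    [1,0,-92,-212,-0.9,0,0]
  ]
}}

```text
time: 22.35
tool_pos: [0.6283, -0.025, 0.3604]
tcp_rot: [1.368, 1.098, -1.366]
wrist_force: [0.5, 0.7, -1.5]
width: 0.136
```

>>> {"api": "apply_moves", "payload": {
  "commands": [
    [1,0,-12,-17,0,0,0],
    [1,0,-30,-42,-0.2,0,0],
    [1,0,-55,-72,-0.4,0,0],
    [1,0,-85,-100,-0.6,0,0],
    [1,0,-115,-125,-0.8,0,0],
    [1,0,-140,-143,-1,0,0],
    [1,0,-155,-153,-1.1,0,0],
    [1,0,-158,-154.5,-1.1,0,0]
  ]
}}

```text
time: 23.35
tool_pos: [0.5083, 0.1583, 0.3601]
tcp_rot: [1.354, 1.108, -1.353]
wrist_force: [-1.3, -0.2, -2.6]
width: 0.137
```

>>> {"api": "apply_moves", "payload": {
  "commands": [
    [1,0,0,0,0,0,0],
    [1,0,0,0,0,0,0]
  ]
}}

```text
time: 23.6
tool_pos: [0.5095, 0.1571, 0.3598]
tcp_rot: [1.355, 1.107, -1.355]
wrist_force: [-0.2, -0.4, -2.0]
width: 0.133
```

```bash
python3 - <<'E'
from h import *
feel(2)
Rt=R.from_rotvec([0,0,np.deg2rad(2.1)])*Rtool(0,1)
print(read_state()['tool_pos'],row([.5105,.160,.195],Rt))
for c in('scene','top'):
    im,d=read_camera(c); np.savez(f'{c}3.npz',im=im,d=d);P=cloud(c,d)
    if c=='scene': cv2.imwrite('pics/crop5.png',cv2.resize(im[60:310,140:390,::-1],(600,600),interpolation=cv2.INTER_CUBIC))
    hsv=cv2.cvtColor(im,cv2.COLOR_RGB2HSV);H,S=hsv[:,:,0].astype(int),hsv[:,:,1]
    g=(abs(H-65)<15)&(S>120)&(abs(P[:,:,0]-.51)<.1)&(abs(P[:,:,1]-.16)<.1)&(P[:,:,2]>.14); p=P[g]
    print(c,len(p),np.percentile(p,[2,50,98],axis=0).round(3).tolist())
    t=p[p[:,2]>np.percentile(p[:,2],98)-.006]; print('foot top',cv2.minAreaRect((t[:,:2]*1000).astype(np.float32)),np.median(t[:,2]))
E
```

```text
t 23.65 F car xyz [ 0.01 -0.39 -2.43] sd [0.13 0.06 0.39] M [ 0.004  0.003 -0.01 ] S [-166.91  364.27  359.74] [-166.93  364.27  359.71] th 0.0 eye xz [-166.93  270.61] w 0.137
[0.50937873 0.15712321 0.35969602] [ 1.647e+02  5.400e-01 -3.090e+00 -9.000e-02  2.000e-02  0.000e+00]
scene 360 [[0.493, 0.114, 0.19], [0.524, 0.167, 0.212], [0.537, 0.199, 0.217]]
foot top ((511.1153869628906, 155.7255096435547), (84.41851806640625, 42.703609466552734), 81.97907257080078) 0.21406603484211872
top 11 [[0.452, 0.082, 0.212], [0.486, 0.145, 0.215], [0.498, 0.154, 1.203]]
foot top ((445.36016845703125, 67.87569427490234), (0.0, 0.0), 0.0) 1.3833883839081982
```

View pics/crop5.png

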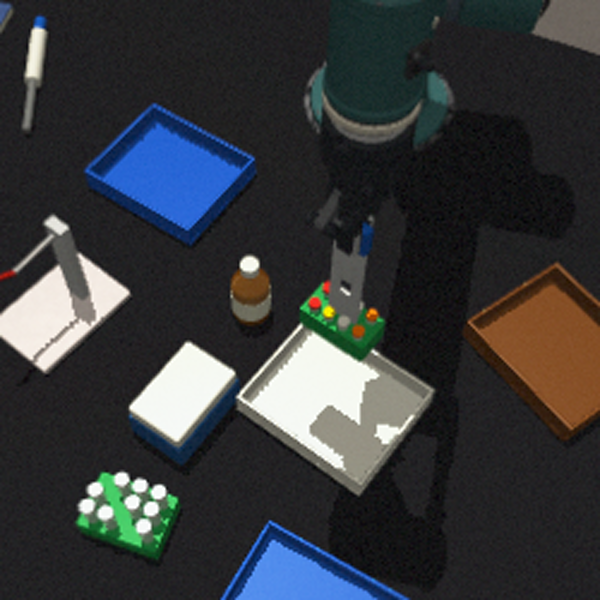

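The picture shows the carrier upright over the white tray, foot at crop (342,320) with the tray below it at (335,400); the other things are undisturbed. Descending slowly.

>>> {"api": "apply_moves", "payload": {
  "commands": [
    [1,10,0.5,-3,0,0,0],
    [1,35,0.5,-3,0,0,0],
    [1,65,0.5,-3,0,0,0],
    [1,95,0.5,-3,0,0,0],
    [1,120,0.5,-3,0,0,0],
    [1,140,0.5,-3,0,0,0],
    [1,152,0.5,-3,0,0,0],
    [1,160,0.5,-3,0,0,0]
  ]
}}

```text
time: 24.8
tool_pos: [0.5098, 0.1607, 0.1991]
tcp_rot: [1.354, 1.109, -1.355]
wrist_force: [0.8, 0.7, -2.5]
width: 0.138
```

>>> {"api": "apply_moves", "payload": {
  "commands": [
    [1,4,0,0,0,0,0],
    [1,8,0,0,0,0,0],
    [1,11,0,0,0,0,0],
    [1,13,0,0,0,0,0],
    [1,14,0,0,0,0,0],
    [1,14,0,0,0,0,0]
  ]
}}

```text
time: 25.55
tool_pos: [0.5099, 0.1607, 0.1859]
tcp_rot: [1.355, 1.108, -1.354]
wrist_force: [-0.2, -0.3, -2.4]
width: 0.138
```

```bash
python3 -c "
from h import *
feel(4);print(read_state()['tool_pos'])"
```

```text
t 25.7 F car xyz [ 0.25 -0.03 -2.17] sd [0.55 0.35 0.4 ] M [0.011 0.004 0.001] S [-167.23  367.89  185.97] [-167.19  367.91  186.01] th 0.01 eye xz [-167.17   96.91] w 0.133
[0.50998733 0.16066944 0.1860037 ]
```

>>> {"api": "apply_moves", "payload": {
  "commands": [
    [1,1,0,0,0,0,0],
    [1,2,0,0,0,0,0],
    [1,2.8,0,0,0,0,0],
    [1,2.8,0,0,0,0,0]
  ]
}}

```text
time: 26.25
tool_pos: [0.5098, 0.1606, 0.1829]
tcp_rot: [1.354, 1.108, -1.355]
wrist_force: [-0.2, 0.3, -2.4]
width: 0.134
```

```bash
python3 -c "
from h import *
feel(4);print(read_state()['tool_pos'])"
```

```text
t 26.4 F car xyz [-0.31 -0.17 -2.27] sd [0.24 0.26 0.14] M [-0.009 -0.01  -0.007] S [-167.31  367.84  183.01] [-167.28  367.86  183.08] th -0.0 eye xz [-167.28   93.98] w 0.133
[0.50994539 0.16065971 0.18311726]
```

>>> {"api": "apply_moves", "payload": {
  "commands": [
    [1,0.4,0,0,0,0,0],
    [1,0.8,0,0,0,0,0],
    [1,0.8,0,0,0,0,0]
  ]
}}

```text
time: 26.82
tool_pos: [0.51, 0.1606, 0.1825]
tcp_rot: [1.355, 1.108, -1.354]
wrist_force: [-0.5, -0.1, -1.4]
width: 0.134
```

```bash
python3 -c "
from h import *
feel(4);print(read_state()['tool_pos'])"
```

```text
t 26.975 F car xyz [-0.42 -0.31 -0.66] sd [0.18 0.61 0.45] M [-0.023 -0.032 -0.065] S [-167.21  367.88  182.46] [-167.21  367.88  182.47] th 0.01 eye xz [-167.19   93.37] w 0.133
[0.50998923 0.16066685 0.18244154]
```

The foot has touched the floor, which now carries about 1.6 N. Settling 0.2 mm more, then releasing.

>>> {"api": "apply_moves", "payload": {
  "commands": [
    [1,0.2,0,0,0,0,0],
    [0.82,0.2,0,0,0,0,0],
    [0.75,0.2,0,0,0,0,0],
    [0.65,0.2,0,0,0,0,0],
    [0.5,0.2,0,0,0,0,0],
    [0.4,0.2,0,0,0,0,0],
    [0.4,0.2,0,0,0,0,0],
    [0.4,0.2,0,0,0,0,0]
  ]
}}

```text
time: 28.02
tool_pos: [0.5099, 0.1606, 0.1821]
tcp_rot: [1.355, 1.108, -1.355]
wrist_force: [-0.6, 0.1, -0.2]
width: 0.599
```

>>> {"api": "apply_moves", "payload": {
  "commands": [
    [0.4,-5,0,0,0,0,0],
    [0.4,-15,0,0,0,0,0],
    [0.4,-35,0,0,0,0,0],
    [0.4,-60,0,0,0,0,0],
    [0.4,-90,0,0,0,0,0],
    [0.4,-110,0,0,0,0,0],
    [0.4,-120,0,0,0,0,0],
    [0.4,-120,0,0,0,0,0]
  ]
}}

```text
time: 29.02
tool_pos: [0.5102, 0.1607, 0.3026]
tcp_rot: [1.355, 1.108, -1.354]
wrist_force: [0.0, 0.5, -0.8]
width: 0.6
```

```bash
python3 - <<'E'
from h import *
feel(2); print(read_state()['tool_pos'])
im,d=read_camera('scene'); P=cloud('scene',d); cv2.imwrite('pics/crop6.png',cv2.resize(im[60:310,140:390,::-1],(600,600),interpolation=cv2.INTER_CUBIC))
hsv=cv2.cvtColor(im,cv2.COLOR_RGB2HSV);H,S=hsv[:,:,0].astype(int),hsv[:,:,1]
near=(abs(P[:,:,0]-.51)<.09)&(abs(P[:,:,1]-.16)<.1)
p=P[near&(abs(H-65)<15)&(S>120)&(P[:,:,2]>.03)]; print('foot top',cv2.minAreaRect((p[:,:2]*1000).astype(np.float32)),np.median(p[:,2]))
p=P[near&(abs(H-108)<14)&(S>120)&(P[:,:,2]>.14)]; print('tab',p.min(0),np.median(p,0),p.max(0))
d0=np.load('scene0.npz')['d']; P0=cloud('scene',d0)
for n,(x0,x1,y0,y1) in {'bottle+box+rack':(284,400,180,340)}.items(): pass
i0=np.load('scene0.npz')['im']; df=np.abs(im.astype(int)-i0).max(2)
for n,(u,v) in {'bottle':(244,181),'box':(216,228),'rack':(193,274)}.items(): print(n,df[v-16:v+16,u-16:u+16].mean().round(1),np.median(df[v-16:v+16,u-16:u+16]))
E
```

```text
t 29.075 F car xyz [-0.17  0.37 -0.51] sd [0.09 0.17 0.27] M [ 0.015 -0.011  0.035] S [-167.27  367.85  302.1 ] [-167.48  367.73  301.58] th -0.03 eye xz [-167.54  212.48] w 0.597
[0.509381   0.16049382 0.30093415]
foot top ((511.0180969238281, 159.6356201171875), (82.28067779541016, 42.887088775634766), 79.23065948486328) 0.03685375084929521
tab [0.50146871 0.13703434 0.16660941] [0.51316436 0.1602391  0.19727821] [0.55220566 0.21878036 0.63525032]
bottle 6.2 5.0
box 4.6 4.0
rack 5.7 5.0
```

View pics/crop6.png

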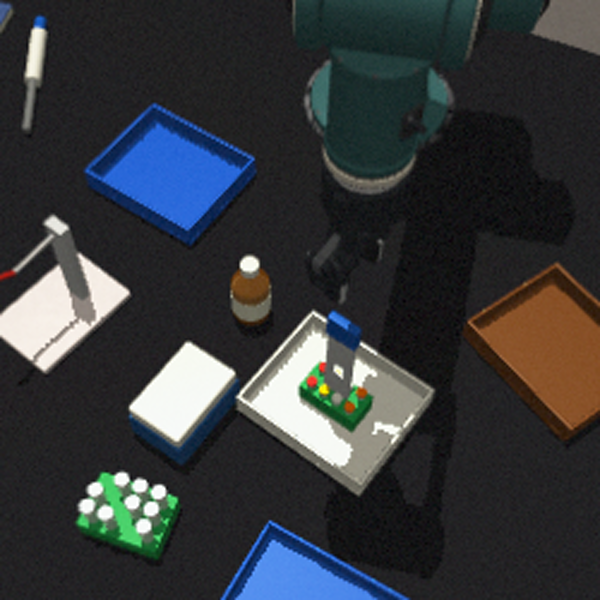

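The last picture shows the carrier upright in the middle of the white tray at crop (337,385), with the gripper clear above it at (340,265). The other things haven't moved. Handing in.

```bash
python3 -c "
from workcell import *
print(finish_job())"
```

```text
the job is handed in; nothing more can be done
None
```

The tube carrier is off the hook and standing upright on its foot in the middle of the white tray. I let go of it and handed the job in at about 29 s of the 72 s allowed.

- **Slope:** vision put the red arm at about 34–35°, but two touches on its underside gave 29.3°. I went by feel and retilted the carrier to 29.3°.
- **Backing out:** I slid the eye out over the barb with the lower edge drawn up lightly, at 1–4 N on the hook. The most it felt was about 9 N, during the touches used to find the slope, and it never caught on the barb.
- **Setting down:** the foot touched the tray floor at about 1.6 N. After letting go, I raised the gripper 120 mm clear.

**Last checks:**
- The foot's centre measured (0.511, 0.160) m, against (0.5105, 0.160) m for the tray's centre.
- The foot's top is at about 37 mm, which fits a 32 mm foot on the 5 mm floor.
- The wrist force was back to roughly zero.
- The bottle, tip box and tube rack show no change from the first picture.

No check failed. The only disagreement was the slope seen against the slope felt.

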